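Set two ceramic lids in the viewing board and hold it up at the red pointer

TASK

Lay the round terracotta lid and the square blue lid, knobs up, into the pockets of their own shape in the white tilting board, setting them down without dropping them. Then take the board by its blue handle bar, swing it up until it is in line with the red pointer on its scale, and finish still holding it there, since it falls back if let go. Leave the pointer as it is set, and the jars, the bowls and the bottle where they stand.

Things in the scene. Friction and masses are not known exactly. Their poses are not given: they have to be found in the camera images.
- stand: Fixed viewing stand on the table: plywood plinth 220 x 250 mm, 28 mm high, carrying the hinged white board. Origin on the table under its middle, z up; +x points from the handle side to the hinge side, +y to the side where the scale arc and red pointer are. The plinth reaches 95 mm from the origin to the handle side; the scale arc and pointer are 180 to 199 mm out to +y and reach at most 0.15 m above the table.
- hinge (a point): Middle of the board's hinge axis, 42 mm above the table at the far edge of the board (120 mm to +x of the stand's origin). The axis runs along the stand's y.
- board: White tilting board, 200 mm (hinge to handle) x 250 mm x 20 mm, 0.6 kg. Origin on the hinge axis at mid width. Its x axis points from handle to hinge, y along the hinge, z out of its upper face; the hinge axis and handle bar lie in its middle plane (z = 0), upper face at z = +10 mm. Lies level at the start; lifting the handle turns it about its +y, freely up to 1.3 rad; it falls back if let go. No other part of the stand stops it at the pointer.
- handle (a point): Middle of the blue round handle bar, 14 mm thick, free length 110 mm, parallel to the hinge, 262 mm from the hinge axis, 35 mm gap between it and the board's edge, 42 mm above the table when the board lies level. Axes as the board's. There is nothing under the bar; it can turn within a light grip.
- round_pocket (a point): Centre of the floor of the round pocket, 75 mm across and 10 mm deep, with a grey floor, in the board's upper face at its +y half, 120 mm from the hinge; rim chamfered 2 mm. Floor 42 mm and rim 52 mm above the table when the board is level. Axes as the board's.
- square_pocket (a point): Centre of the floor of the square pocket, 67 x 67 mm and 10 mm deep, sides parallel to the board's edges, in the -y half, 120 mm from the hinge, otherwise as the round one.
- pointer: Red pointer arm beside the board on its +y side, 180 mm from the board's middle, turning on the hinge axis, held by friction at a different angle each time (0.5 to 0.85 rad above level). Origin on the hinge axis; its x axis points from the ball end to the hinge, so that the board is in line with it when the two x axes are parallel.
- pointer_ball (a point): Centre of the red ball, 18 mm across, at the pointer's free end, 130 mm from the hinge axis.
- round_lid: Round terracotta lid lying knob up on the table: disc 70 mm across, 12 mm thick, with a round knob 24 mm across standing 30 mm above the disc (42 mm in all). About 0.13 kg. Origin at the centre of its underside.
- square_lid: Square blue glazed lid lying knob up on the table: 62 x 62 mm plate, 12 mm thick, with a square knob 24 x 24 mm, sides parallel to the plate's (its x and y axes), standing 30 mm above the plate (42 mm in all). About 0.13 kg. Origin at the centre of its underside.
- round_jar: Open terracotta jar, 76 mm across, 90 mm high, bystander. Origin at its foot.
- square_jar: Open blue square jar 68 x 68 x 70 mm, bystander. Origin at its foot.
- yellow_bowl: Yellow plastic bowl, 120 mm across, 50 mm high, bystander. Origin at its foot.
- orange_bowl: Orange plastic bowl, 120 mm across, 50 mm high, bystander. Origin at its foot.
- bottle: Green bottle, 60 mm across, 170 mm high, bystander. Origin at its foot.
There are look-alikes about, which are no part of the job. Leave any green or pink look-alike of the square_lid alone.

How it is judged:
By the outcome, as a careful person would: the job done as asked, in the order asked, and still so for the second after the job is handed in, while the arm keeps its last pose, push and grip.
It also fails if it takes over 66 s, if anything falls off the work surface, if the arm or the gripper's body presses on something with over 40 N, if the wrist force passes 120 N, or if a joint passes its speed limit or range.

ROBOT

A 7-joint arm with a two-finger parallel gripper is mounted at the origin on the work surface. World frame = base frame: x ahead of the robot, y to its left, z up, the work surface at z = 0. Lengths are in m, angles in rad, forces in N, time in s.
With the tool pointing down it reaches from about 0.425 to 0.825 m from the base axis. Payload 3.6 kg.
Tool frame: the origin (TCP) lies midway between the tips of the shut fingers; the grasp point (between the pads) lies 19 mm behind it (tcp_to_grasp is the distance from the TCP to the grasp point, in m); z points along the fingers, y is the line along which they close (so a half turn about z gives the same grasp; the last joint's range is limited). The gripper opens to 85 mm and grips with 20 to 120 N. Pads are 22 mm wide; open, the fingers measure 114 mm over their backs; the gripper's body (76 mm by 85 mm) begins 54 mm behind the grasp point. The pads swing forward as they close: fully open they stand 13 mm farther back than shut.
Start: joints at [-1.296, 0.615, -0.013, 1.423, 0.008, 1.103, -0.04], TCP at [0.193, 0.621, 0.231] pointing down, gripper open.
Joint ranges: [-3.12, 3.12], [-0.3, 2.06], [-1.34, 1.32], [0.26, 2.42], [-1.36, 4.5], [0.01, 1.98], [-2.84, 2.84]. Speed limits (rad/s): [2.79, 2.79, 3.14, 3.14, 3.14, 3.14, 3.14].

INTERFACE

Orientations are given as [roll, pitch, yaw] about the fixed x, y, z axes, in that order (R = Rz(yaw) Ry(pitch) Rx(roll)).
In Python, from workcell import * gives the robot as it stands. The module is installed in compiled form; this text tells all that it offers. Calls block until the motion is done:
- move_ptp(position, orientation): joint-space move of the TCP to a pose.
- movel(position, frame=None, rate=0.15): straight line of the TCP; frame=None keeps the orientation; rate is the mean speed in m/s.
- movej(angles): joint-space move.
- move_gripper(opening): finger opening in m; the grip force is fixed at half the most; returns when the fingers have stopped.
- dwell(seconds).
- ik(position, orientation): joint angles nearest the present ones, or None.
- sense(): the state.
- grab_frame(name): name is "side" or "top"; returns a dict with "pixels" (384x512x3 uint8, red, green, blue), "fx", "fy", "cx", "cy" (pixels), "eye" and "rotation" of the camera in the world. Camera axes: x right, y down, z forward; pixel columns grow to the right and rows downward; lengths in m; the calibration is good to about 2 mm. A picture is of the moment at which its call begins. There is no depth.
A pose or a line that the arm cannot do raises PlanningError and nothing moves.
- sign_off(): hands the job in; it is judged then, once.
The state is a dict: "clock": time; "joint_pos": joint angles; "qd": joint speeds; "joint_torque": joint torques, N m; "tcp_pos": TCP position; "tcp_rot": TCP orientation; "force": force on the tool from outside, world axes, zero at the start; "ft_torque": the same for the moment, N m; "finger_gap": finger opening in m; "finger_force": force on a finger pad.
Only numpy, scipy, OpenCV 4.12 (cv2) and the standard library are available. Lean on these libraries where they do the work, as an engineer would, in place of code of your own. Each camera call takes 0.05 s, during which the arm holds its last target. There are 200 camera calls.

## Working session

There is one attempt and no reset: what is moved stays moved. The work goes in short steps, each a Python script; the robot and the scene stay as the last script left them, time stands still between calls to the robot, and variables do not carry over. Pictures are saved under pics/ and viewed, at most 10 in all, crops included, and the job is handed in when it is done.

```bash
mkdir -p pics; python3 - <<'E'
from workcell import *
import cv2,json,numpy as np
for n in("side","top"):
    f=grab_frame(n); cv2.imwrite(f"pics/{n}0.png",f["pixels"][:,:,::-1]); 
    print(n,f["fx"],f["fy"],f["cx"],f["cy"],np.round(f["eye"],3),np.round(f["rotation"],4).tolist())
s=sense();print({k:np.round(v,3).tolist() for k,v in s.items()})
E
```

```text
side 365.31710430216657 365.31710430216657 253.1755365705923 185.83814419010707 [ 0.043 -1.048  0.854] [-2.1641, -0.0113, -0.4463]
top 367.0660482512079 367.0660482512079 250.44580156177665 194.2724827276585 [ 0.401 -0.009  1.317] [-3.03, -0.0015, -1.5711]
{'clock': 0.1, 'joint_pos': [-1.295, 0.616, -0.013, 1.425, 0.008, 1.103, -0.04], 'qd': [0.001, -0.0, -0.001, -0.004, -0.002, 0.001, 0.001], 'joint_torque': [0.001, -47.038, 0.26, -17.157, 0.01, 0.006, -0.0], 'tcp_pos': [0.193, 0.62, 0.23], 'tcp_rot': [-3.139, 0.0, 2.84], 'force': [0.864, -0.989, 0.047], 'ft_torque': [0.003, 0.015, -0.015], 'finger_force': 0.0, 'finger_gap': 0.085}
```

View pics/top0.png

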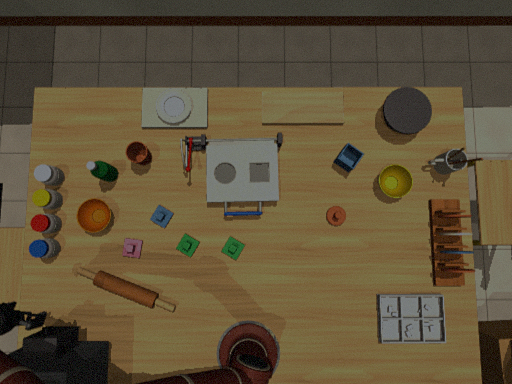

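View pics/side0.png

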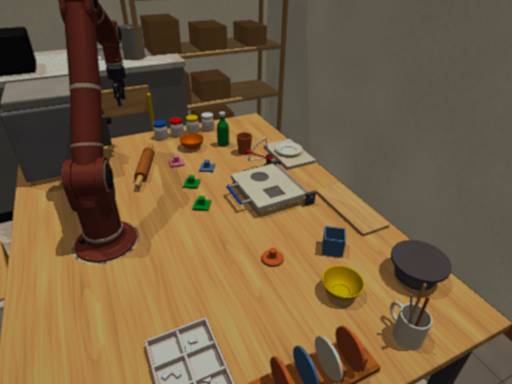

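The top view shows the terracotta lid at about (336,216), the blue lid at (162,216), the board centred at (242,172) with its handle at (243,213), and the pointer near (187,155). The green lids at (188,245) and (233,248) and the pink one at (133,247) are look-alikes. I'll zoom in next.

```bash
python3 - <<'E'
import cv2,numpy as np
t=cv2.imread("pics/top0.png");s=cv2.imread("pics/side0.png")
a=cv2.resize(t[125:260,130:290],None,fx=4.5,fy=4.5,interpolation=cv2.INTER_CUBIC)
cv2.imwrite("pics/topc.png",a[:600])
b=cv2.resize(s[130:220,160:320],None,fx=5,fy=5,interpolation=cv2.INTER_CUBIC)
cv2.imwrite("pics/sidec.png",b)
for n,im,pts in(("top",t,[(336,210),(330,219),(162,211),(155,216),(215,150),(225,172),(258,172),(243,214),(187,155),(190,200)]),("side",s,[(272,258),(266,260),(207,168),(245,200),(262,176),(235,195)])):
    h=cv2.cvtColor(im,cv2.COLOR_BGR2HSV)
    for p in pts: print(n,p,h[p[1],p[0]])
E
```

```text
top (336, 210) [ 11 207 116]
top (330, 219) [ 10 182 122]
top (162, 211) [104 124  84]
top (155, 216) [103 126  87]
top (215, 150) [ 47  18 127]
top (225, 172) [23 39 84]
top (258, 172) [24 29 87]
top (243, 214) [109 196  86]
top (187, 155) [14 98 68]
top (190, 200) [ 23 129 117]
side (272, 258) [  9 207  91]
side (266, 260) [ 10 207 175]
side (207, 168) [104 129 109]
side (245, 200) [ 20  47 129]
side (262, 176) [20 34 90]
side (235, 195) [109 217 129]
```

View pics/topc.png

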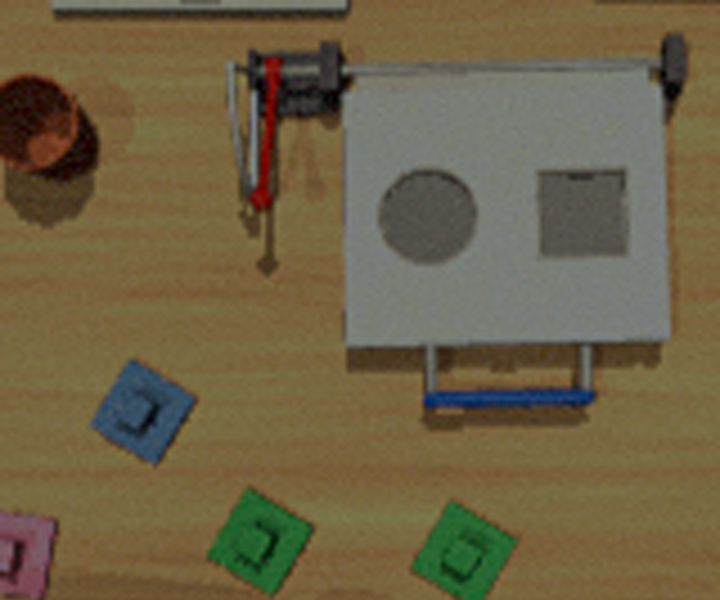

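View pics/sidec.png

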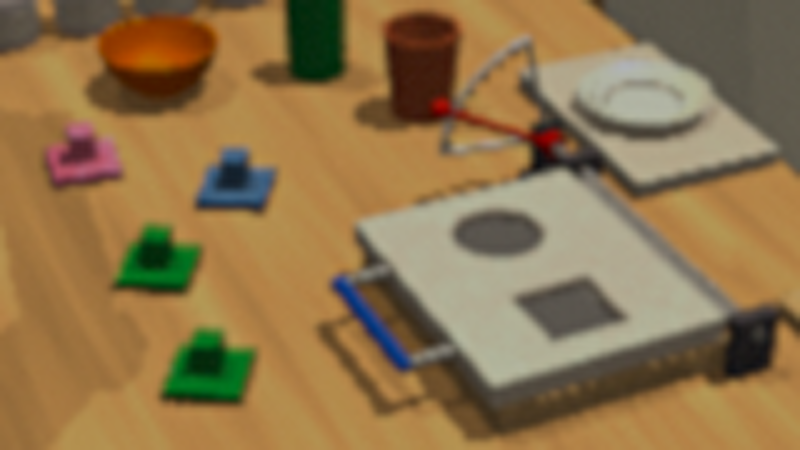

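The crops show the blue lid turned about 30° and the board's round pocket on the left, towards +y. The pointer ball is at about top (188,169) and side (248,151). Next I'll fit silhouettes to both views.

```bash
cat > vis.py <<'E'
import cv2,numpy as np
from scipy.optimize import minimize
from scipy.spatial.transform import Rotation as Ro
SS=8
def cam(f): return dict(f,R=Ro.from_euler('xyz',f["rotation"]).as_matrix())
def proj(c,P):
    q=(np.atleast_2d(P)-c["eye"])@c["R"]; return np.c_[c["fx"]*q[:,0]/q[:,2]+c["cx"],c["fy"]*q[:,1]/q[:,2]+c["cy"]]
def place(P,x,y,a,z=0): return np.asarray(P)@Ro.from_euler('z',a).as_matrix().T+[x,y,z]
def render(c,hulls,roi):
    u0,v0,u1,v1=roi; m=np.zeros(((v1-v0)*SS,(u1-u0)*SS),np.uint8)
    for H in hulls:
        p=(proj(c,H)-[u0-.5,v0-.5])*SS-.5
        cv2.fillConvexPoly(m,np.round(cv2.convexHull(p.astype(np.float32))*16).astype(np.int32),255,shift=4)
    return cv2.resize(m,(u1-u0,v1-v0),interpolation=cv2.INTER_AREA)/255.
def mask(im,roi,hlo,hhi,smin,smax=255,vmin=25):
    u0,v0,u1,v1=roi; h=cv2.cvtColor(cv2.resize(im[v0:v1,u0:u1],None,fx=4,fy=4,interpolation=cv2.INTER_LINEAR),cv2.COLOR_RGB2HSV)
    H=h[...,0].astype(int); ok=((H>=hlo)&(H<=hhi)) if hlo<=hhi else ((H>=hlo)|(H<=hhi))
    m=(ok&(h[...,1]>=smin)&(h[...,1]<=smax)&(h[...,2]>=vmin)).astype(np.uint8)*255
    n,l,st,_=cv2.connectedComponentsWithStats(m); k=1+np.argmax(st[1:,4])
    m=(l==k).astype(np.uint8)*255
    cs,_=cv2.findContours(m,cv2.RETR_EXTERNAL,cv2.CHAIN_APPROX_NONE); cv2.drawContours(m,cs,-1,255,-1)
    return cv2.resize(m,(u1-u0,v1-v0),interpolation=cv2.INTER_AREA)/255.
def fit(model,views,x0,steps):
    "views: (cam,roi,mask)"
    f=lambda x:sum(((render(c,model(x),r)-m)**2).sum() for c,r,m in views)
    s=np.vstack([x0]+[np.array(x0)+np.eye(len(x0))[i]*steps[i] for i in range(len(x0))])
    r=minimize(f,x0,method='Nelder-Mead',options=dict(initial_simplex=s,xatol=1e-5,fatol=1e-3,maxiter=600)); return r.x,r.fun
def box(x0,x1,y0,y1,z0,z1): return [[x,y,z] for x in(x0,x1) for y in(y0,y1) for z in(z0,z1)]
def cyl(r,z0,z1): return [[r*np.cos(t),r*np.sin(t),z] for t in np.arange(0,6.28,.13) for z in(z0,z1)]
def ray(c,u,v,z):
    d=c["R"]@[(u-c["cx"])/c["fx"],(v-c["cy"])/c["fy"],1]; return c["eye"]+d*(z-c["eye"][2])/d[2]
E
cat > meas.py <<'E'
from workcell import *
from vis import *
T,S=cam(grab_frame("top")),cam(grab_frame("side"))
np.set_printoptions(precision=4,suppress=True)
def rep(n,model,vs,x0,st):
    for nm,v in(("both",vs),("top",vs[:1]),("side",vs[1:])):
        if v: x,f=fit(model,v,x0,st); print(n,nm,x,round(f,2),[round(m.sum()) for _,_,m in v])
        if nm=="both": r=x
    return r
if __name__=="__main__":
    g=ray(T,336,216,.012)
    V=lambda rt,rs,*a:[(T,rt,mask(T["pixels"],rt,*a)),(S,rs,mask(S["pixels"],rs,*a))]
    rl=[cyl(.035,0,.012),cyl(.012,.012,.042)]
    rep("round",lambda x:[place(h,x[0],x[1],0) for h in rl],V((320,200,352,232),(255,242,290,272),3,15,165),g[:2],[.01,.01])
    g=ray(T,162,216,.012)
    sl=[box(-.031,.031,-.031,.031,0,.012),box(-.012,.012,-.012,.012,.012,.042)]
    rep("square",lambda x:[place(h,x[0],x[1],x[2]) for h in sl],V((145,200,178,233),(194,156,220,176),95,118,75),[*g[:2],.5],[.01,.01,.2])
    g=ray(T,242,172,.052); r=(200,132,288,212)
    m=mask(T["pixels"],r,0,179,0,70,60); m=cv2.morphologyEx(m,cv2.MORPH_OPEN,np.ones((7,7)))
    # stand frame: x=yaw dir (handle->hinge)
    bx=[box(-.1,.1,-.125,.125,.052,.052)]
    b=rep("board",lambda x:[place(h,*x) for h in bx],[(T,r,m)],[*g[:2],0],[.01,.01,.1])
    hb=[box(-.149,-.135,-.055,.055,.037,.047),box(-.147,-.137,-.055,.055,.035,.049)]
    rep("handle->board",lambda x:[place(h,*x) for h in hb],V((215,203,275,222),(220,180,248,210),104,116,150),b,[.01,.01,.1])
    for rr in((212,160,240,186),(246,158,273,185)):
        u0,v0,u1,v1=rr;k=(cv2.cvtColor(T["pixels"],cv2.COLOR_RGB2GRAY)[v0:v1,u0:u1]<100)*1.
        M=cv2.moments(k);p=ray(T,u0+M['m10']/M['m00'],v0+M['m01']/M['m00'],.05);print("pocket",p-[*b[:2],0],M['m00'])
    vs=V((180,134,196,176),(242,144,277,162),170,7,140)
    th=np.arange(0,6.28,.4)
    ball=np.array([[.009*np.cos(a)*np.cos(e),.009*np.sin(a)*np.cos(e),.009*np.sin(e)] for a in th for e in(-1.2,-.6,0,.6,1.2)])
    def pm(x):
        th,dx,dy=x
        R=Ro.from_euler('y',th).as_matrix()
        hs=[ball+[-.13,0,0],box(-.13,0,-.004,.004,-.004,.004)]
        return [place(np.array(h)@R.T+[.12,.18+dy,.042],b[0]+0*dx,b[1],b[2]) for h in hs]
    rep("pointer",pm,vs,[.65,0,0],[.1,.01,.005])
    for (c,r,m) in vs: print((m*9).round().astype(int)) if 0 else None
E
python3 meas.py
```

```text
round both [ 0.4727 -0.3149] 16.04 [294, 328]
round top [ 0.4723 -0.3153] 10.62 [294]
round side [ 0.4728 -0.3148] 5.05 [328]
square both [0.4698 0.3063 1.1066] 79.62 [273, 97]
square top [0.4699 0.3067 1.0583] 28.89 [273]
square side [0.4723 0.3123 1.2496] 43.49 [97]
board both [0.6217 0.0186 0.0209] 396.38 [4514]
board top [0.6217 0.0186 0.0209] 396.38 [4514]
handle->board both [ 0.6207  0.0137 -0.0009] 76.15 [93, 41]
handle->board top [ 0.6202  0.0211 -0.0005] 39.58 [93]
handle->board side [0.6212 0.0176 0.0065] 38.58 [41]
pocket [-0.0023  0.0602  0.05  ] 368.0
pocket [ 0.0001 -0.0602  0.05  ] 371.0
pointer both [ 0.508   0.0154 -0.0001] 67.66 [104, 29]
pointer top [ 0.5042  0.0077 -0.    ] 12.78 [104]
pointer side [ 1.3238 -0.0112  0.0009] 41.86 [29]
```

```bash
python3 - <<'E'
import cv2,numpy as np
t=cv2.imread("pics/top0.png");s=cv2.imread("pics/side0.png")
ht=cv2.cvtColor(t,cv2.COLOR_BGR2HSV);hs=cv2.cvtColor(s,cv2.COLOR_BGR2HSV)
def show(h,u0,v0,u1,v1):
    for v in range(v0,v1): print(v,' '.join('%3d/%3d/%3d'%tuple(p) for p in h[v,u0:u1]))
print("side pointer");show(hs,244,147,256,156)
print("side sq");show(hs,198,158,216,174)
print("top handle");show(ht,240,208,243,219)
print("board left");show(ht,202,172,210,173);print("bottom");show(ht,220,198,221,208);print("top");show(ht,230,136,231,146);print("right");show(ht,272,172,284,173)
E
```

```text
side pointer
147   9/212/ 65  10/208/ 65  10/216/ 65   9/205/ 66   9/215/ 64  11/195/ 72  15/170/102  18/142/147  18/120/166  18/ 89/146  16/ 97/137  16/137/160
148  10/207/ 64   9/206/ 63  10/222/ 62   9/200/ 65   8/214/ 68  11/196/ 74  15/155/107  17/119/144  18/ 91/148  18/ 82/125  17/123/129  17/148/162
149   9/206/ 63  10/211/ 64   7/210/ 74   5/225/ 93   5/235/102   8/219/ 92  14/139/101  16/100/128  18/ 85/135  19/115/140  19/146/152  19/150/170
150   9/206/ 63   7/215/ 70   5/235/101   3/242/140   2/243/153   3/224/131   8/131/103  15/ 83/113  17/103/129  18/142/154  18/151/169  18/150/175
151   8/200/ 65   7/222/ 70   4/253/102   2/248/141   2/255/153   2/236/136   4/149/111   8/112/114  13/131/123  16/154/147  17/156/168  17/153/172
152   9/210/ 62   7/223/ 64   4/255/ 79   0/255/101   1/255/111   1/231/105   2/177/105   4/177/118   6/197/131  10/193/147  14/167/163  16/161/168
153   8/213/ 60   9/225/ 59   8/238/ 61   7/223/ 71   5/178/ 79   6/143/ 84   6/140/ 93   7/194/108   7/216/119   7/211/128   9/198/139  10/188/152
154  14/177/ 82  13/172/ 83  15/174/ 88  14/161/ 98
[... 4119 characters left out ...]
  16/163/ 78  19/180/ 75
217  16/148/ 79  17/127/ 84  19/143/ 80
218  16/129/ 81  16/142/ 79  18/152/ 77
board left
172  22/123/122  20/126/121  22/119/122  20/128/118  22/ 46/100  70/  6/126  47/ 14/127  38/ 16/127
bottom
198  39/ 21/124
199  55/ 12/123
200  70/ 12/130
201  75/  9/116
202  17/100/ 69
203  13/146/ 75
204  15/171/ 70
205  18/142/ 79
206  15/129/ 83
207  18/128/ 96
top
136  21/125/120
137  20/116/121
138  19/ 94/114
139  18/ 26/ 97
140  27/ 25/ 93
141  26/ 34/105
142  23/ 26/118
143  28/ 25/121
144  38/ 23/122
145  39/ 20/127
right
172  50/  6/127  60/  8/128  45/  8/125  45/ 16/128  60/  6/125  60/  8/125  17/ 95/110  18/145/114  20/125/122  21/112/123  19/120/121  20/127/116
```

```bash
cat > meas2.py <<'E'
from meas import *
from scipy.optimize import least_squares
def big(m):
    n,l,st,_=cv2.connectedComponentsWithStats(m.astype(np.uint8)); m=(l==1+np.argmax(st[1:,4])).astype(np.uint8)*255
    cs,_=cv2.findContours(m,cv2.RETR_EXTERNAL,cv2.CHAIN_APPROX_NONE); cv2.drawContours(m,cs,-1,255,-1); return m
def msk(c,r,fn):
    u0,v0,u1,v1=r; im=cv2.resize(c["pixels"][v0:v1,u0:u1],None,fx=4,fy=4,interpolation=cv2.INTER_LINEAR).astype(int)
    return cv2.resize(big(fn(im[...,0],im[...,1],im[...,2])),(u1-u0,v1-v0),interpolation=cv2.INTER_AREA)/255.
blue=lambda R,G,B:B-R>-12
def V(fn,rt,rs): return [(T,rt,msk(T,rt,fn)),(S,rs,msk(S,rs,fn))]
sl=[box(-.031,.031,-.031,.031,0,.012),box(-.012,.012,-.012,.012,.012,.042)]
if __name__=="__main__":
    rep("square",lambda x:[place(h,x[0],x[1],x[2]) for h in sl],V(blue,(145,200,178,233),(194,154,220,177)),[.47,.307,1.05],[.01,.01,.1])
    r=(200,132,288,212)
    m=msk(T,r,lambda R,G,B:(R-B<38)&(R>60))
    bx=lambda x:[place(h,*x[:3]) for h in [box(-.1,x[3],-.125,.125,.052,.052)]]
    b=rep("board(+far edge)",bx,[(T,r,m)],[.62,.019,.02,.1],[.01,.01,.05,.01])
    hb=[box(-.149,-.135,-.055,.055,.039,.045),box(-.145,-.139,-.055,.055,.035,.049)]
    rep("handle->board",lambda x:[place(h,*x) for h in hb],V(lambda R,G,B:B-R>10,(215,203,275,222),(220,180,248,210)),b[:3],[.01,.01,.05])
    P=[]
    for rr in((212,160,240,186),(246,158,273,185)):
        k=msk(T,rr,lambda R,G,B:R<103); M=cv2.moments(k); P.append(ray(T,rr[0]+M['m10']/M['m00'],rr[1]+M['m01']/M['m00'],.051)); print("pocket",P[-1],M['m00']*.00345**2,.0755**2*np.pi/4,.068**2)
    d=P[0]-P[1]; b=np.r_[(P[0]+P[1])[:2]/2,np.arctan2(-d[0],d[1])]; print("board from pockets",b)
    obs=[]
    for c,r in((T,(182,162,195,174)),(S,(243,147,252,155))):
        u0,v0,u1,v1=r; h=cv2.cvtColor(cv2.resize(c["pixels"][v0:v1,u0:u1],None,fx=4,fy=4),cv2.COLOR_RGB2HSV).astype(int)
        q=big(((h[...,0]<=5)|(h[...,0]>170))&(h[...,1]>170)&(h[...,2]>70)); 
        if c is T: q=cv2.morphologyEx(q,cv2.MORPH_OPEN,cv2.getStructuringElement(cv2.MORPH_ELLIPSE,(13,13)))
        M=cv2.moments(q,True); o=[u0-.5+(M['m10']/M['m00']+.5)/4,v0-.5+(M['m01']/M['m00']+.5)/4]; obs.append(o); print("ball",o,M['m00']/16)
    for dx in(0,.003):
        f=lambda x:np.ravel([proj(c,place([[.12-.13*np.cos(x[0]),.18+x[1],.042+.13*np.sin(x[0])]],b[0]+dx,*b[1:])[0])-o for c,o in zip((T,S),obs)])
        z=least_squares(f,[.65,0]); print("pointer",dx,z.x,z.fun)
    # free triangulation
    z=least_squares(lambda p:np.ravel([proj(c,p)-o for c,o in zip((T,S),obs)]),[.65,.2,.1]);p=place([z.x-[*b[:2],0]],0,0,0)@Ro.from_euler('z',b[2]).as_matrix();print("tri",p,z.fun,np.arctan2(p[0,2]-.042,.12-p[0,0]))
E
python3 meas2.py
```

```text
square both [0.4702 0.3066 1.0468] 25.49 [310, 126]
square top [0.4703 0.3065 1.0402] 3.93 [310]
square side [0.4706 0.3045 1.1445] 17.28 [126]
board(+far edge) both [0.6168 0.0187 0.0229 0.1266] 105.36 [4714]
board(+far edge) top [0.6168 0.0187 0.0229 0.1266] 105.36 [4714]
handle->board both [0.621  0.019  0.0337] 32.83 [132, 73]
handle->board top [0.6205 0.0172 0.0197] 23.88 [132]
handle->board side [0.6222 0.0214 0.0349] 7.29 [73]
pocket [0.6197 0.0787 0.051 ] 0.004414987323529412 0.004476965880906304 0.0046240000000000005
pocket [ 0.6223 -0.0414  0.051 ] 0.004465211205882353 0.004476965880906304 0.0046240000000000005
board from pockets [0.621  0.0186 0.0217]
ball [187.5275590551181, 168.373031496063] 15.875
ball [247.90801886792454, 151.09009433962265] 16.5625
pointer 0 [0.5141 0.    ] [ 0.1002  0.0649 -0.1365 -0.1526]
pointer 0.003 [0.4896 0.0013] [-0.1028 -0.2081  0.0517  0.2366]
tri [[0.0074 0.1805 0.1048]] [ 0.0176 -0.0447 -0.0608  0.0072] 0.5086054237741993
```

The fits agree: board at (0.621, 0.0186), yaw 0.022; pointer about 0.51 rad; square lid (0.470, 0.3065), yaw 1.044; round lid (0.4727, -0.315). Square lid first.

```bash
cat > act.py <<'E'
from workcell import *
import numpy as np
pi=np.pi; G=.016
def st(n):
    s=sense(); print(n,"t",round(s["clock"],2),"tcp",np.round(s["tcp_pos"],4),"rot",np.round(s["tcp_rot"],3),"F",np.round(s["force"],1),"gap",round(s["finger_gap"],4),"ff",round(s["finger_force"],1),flush=True); return s
def pick(x,y,yaw):
    o=[pi,0,yaw]
    move_gripper(.06)
    move_ptp([x,y,.22],o); movel([x,y,.06],rate=.2); movel([x,y,G],rate=.08); st("down")
    move_gripper(0); st("closed"); movel([x,y,.06],rate=.08);movel([x,y,.22],rate=.2); return st("lifted")
def over(x,y,yaw):
    o=[pi,0,yaw]; move_ptp([x,y,.2],o); movel([x,y,.085],rate=.15); return st("over")
def place_(x,y):
    z=.042+G
    movel([x,y,z+.004],rate=.04); f0=st("near")["force"][2]
    for k in range(12):
        zz=z+.003-.0008*k; movel([x,y,zz],rate=.02); f=sense()["force"][2]
        if f-f0>2: break
    st("touch"); print("z above nominal mm",(zz-z)*1e3)
E
python3 - <<'E'
from act import *
wrap=lambda a:(a+pi)%(2*pi)-pi
best=None
for k in range(4):
    for j in range(4):
        a,b=wrap(1.044+k*pi/2),wrap(.0217+j*pi/2)
        qa=ik([.4702,.3066,.1],[pi,0,a]); qb=ik([.6223,-.0414,.1],[pi,0,b])
        # rotation of the tool must be equal modulo 90deg - any is OK (square)
        if qa is not None and qb is not None:
            c=np.abs(np.array(qa)-sense()["joint_pos"]).max()+np.abs(np.array(qb)-qa).max()
            if best is None or c<best[0]: best=(c,a,b,np.round(qa,2),np.round(qb,2))
print(best)
for th in(0,.26,.52):
    for y in(0,pi):
        for t in(-.3,0,.3):
            R=[.741-.262*np.cos(th),.015,.042+.262*np.sin(th)]
            from scipy.spatial.transform import Rotation as Ro
            A=Ro.from_euler('z',.0217)*Ro.from_euler('y',th+t)*Ro.from_euler('z',pi/2+y)*Ro.from_euler('x',pi)
            q=ik(np.array(R)+.019*A.as_matrix()[:,2],A.as_euler('xyz')); print(th,y,t,None if q is None else np.round(q,2))
_,a,b,*_=best
pick(.4702,.3066,a); over(.6223,-.0414,b)
E
```

```text
(np.float64(1.1273738935970958), 2.614796326794897, 1.5924963267948966, array([-0.64,  0.64,  0.03,  1.83, -0.03,  0.67,  0.46]), array([-0.17,  0.74,  0.34,  1.65, -0.32,  0.8 ,  0.33]))
0 0 -0.3 [ 0.52  0.89 -0.96  2.31  1.78  0.73 -1.78]
0 0 0 [-0.18  0.7   0.15  2.1  -0.29  0.36  0.23]
0 0 0.3 [-0.27  0.81  0.32  1.87 -0.31  0.82  0.27]
0 3.141592653589793 -0.3 [ 0.52  0.89 -0.96  2.31  1.78  0.73  1.36]
0 3.141592653589793 0 [ 0.18  0.72 -0.39  2.09  0.63  0.44  2.46]
0 3.141592653589793 0.3 [ 0.26  0.85 -0.53  1.86  0.45  0.88  2.64]
0.26 0 -0.3 [-0.25  0.58  0.25  2.07 -0.29  0.49  0.24]
0.26 0 0 [-0.3   0.7   0.36  1.85 -0.28  0.92  0.24]
0.26 0 0.3 [-0.28  0.84  0.39  1.63 -0.25  1.29  0.23]
0.26 3.141592653589793 -0.3 [ 0.2   0.59 -0.41  2.06  0.46  0.54  2.62]
0.26 3.141592653589793 0 [ 0.25  0.72 -0.51  1.83  0.35  0.96  2.73]
0.26 3.141592653589793 0.3 [ 0.27  0.88 -0.59  1.61  0.32  1.34  2.73]
0.52 0 -0.3 [-0.32  0.63  0.4   1.75 -0.25  1.04  0.22]
0.52 0 0 [-0.29  0.78  0.41  1.54 -0.23  1.41  0.21]
0.52 0 0.3 [-0.21  0.92  0.32  1.34 -0.17  1.74  0.16]
0.52 3.141592653589793 -0.3 [ 0.22  0.63 -0.45  1.73  0.26  1.06  2.82]
0.52 3.141592653589793 0 [ 0.25  0.8  -0.57  1.52  0.27  1.44  2.78]
0.52 3.141592653589793 0.3 [ 0.25  0.98 -0.64  1.32  0.27  1.78  2.73]
down t 3.88 tcp [0.4704 0.3067 0.0161] rot [3.141 0.    2.615] F [1.5 0.1 0.3] gap 0.0598 ff 0.0
closed t 4.29 tcp [0.4707 0.307  0.0167] rot [3.140e+00 1.000e-03 2.615e+00] F [-0.4  0.1  3.8] gap 0.0231 ff 59.9
lifted t 5.94 tcp [0.4693 0.306  0.2186] rot [-3.139e+00 -1.000e-03  2.615e+00] F [ 0.1  0.  -1.6] gap 0.0228 ff 59.2
over t 8.28 tcp [ 0.6232 -0.0414  0.086 ] rot [3.139 0.    1.593] F [ 0.1  0.4 -1.7] gap 0.0228 ff 59.1
```

```bash
python3 - <<'E'
from workcell import *
import cv2,numpy as np
t=grab_frame("top")["pixels"];s=grab_frame("side")["pixels"]
a=cv2.resize(t[135:225,195:295],None,fx=4,fy=4,interpolation=cv2.INTER_CUBIC);b=cv2.resize(s[140:230,220:320],None,fx=4,fy=4,interpolation=cv2.INTER_CUBIC)
cv2.imwrite("pics/over.png",np.hstack([a,b])[:,:,::-1])
E
```

```text
(no output)
```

View pics/over.png

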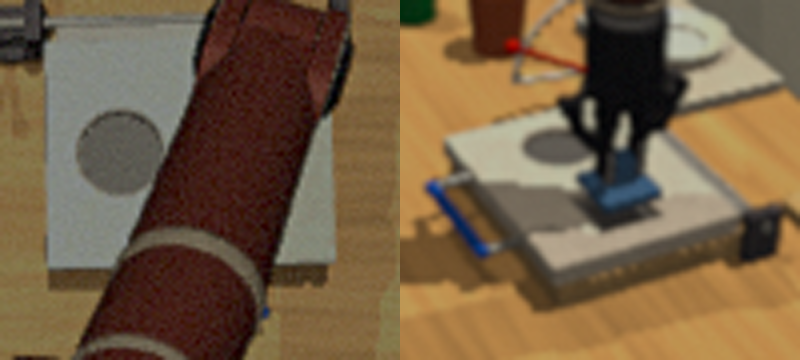

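The lid hangs level and square just above the square pocket, at about (620,185) in the right half of the image. Lowering now.

```bash
python3 - <<'E'
from act import *
place_(.6223,-.0414)
E
```

```text
near t 9.1 tcp [ 0.6224 -0.0415  0.0619] rot [3.142 0.    1.592] F [ 0.4  0.2 -0.8] gap 0.0229 ff 59.1
touch t 10.35 tcp [ 0.6225 -0.0414  0.0588] rot [ 3.141 -0.     1.592] F [-1.7  0.4  5.9] gap 0.023 ff 60.0
z above nominal mm -0.1999999999999988
```

```bash
python3 - <<'E'
from act import *
move_gripper(.06); st("open"); movel([.6223,-.0414,.2],rate=.2)
q0=np.array(sense()["joint_pos"]);best=None
for a in np.arange(-3,3.2,.25):
    for b in(.0217+pi/2,.0217-pi/2):
        qa=ik([.4727,-.315,.1],[pi,0,a]);qb=ik([.6197,.0787,.1],[pi,0,b])
        if qa is None or qb is None: continue
        c=np.abs(qa-q0).max()+np.abs(np.array(qb)-qa).max()
        if best is None or c<best[0]:best=(c,a,b)
print(best);_,a,b=best
pick(.4727,-.315,a); over(.6197,.0787,b)
import cv2
from vis import *
t=grab_frame("top")["pixels"];s=grab_frame("side")["pixels"]
a=cv2.resize(t[135:225,195:295],None,fx=4,fy=4,interpolation=cv2.INTER_CUBIC);b=cv2.resize(s[140:230,220:320],None,fx=4,fy=4,interpolation=cv2.INTER_CUBIC)
cv2.imwrite("pics/over2.png",np.hstack([a,b])[:,:,::-1])
E
```

```text
open t 10.79 tcp [ 0.6223 -0.0414  0.0576] rot [-3.141  0.     1.593] F [-0.2  0.2 -0.8] gap 0.0601 ff 0.0
(np.float64(0.9664567811991648), np.float64(0.5), 1.5924963267948966)
down t 14.71 tcp [ 0.4726 -0.3152  0.0158] rot [3.142 0.    0.5  ] F [ 0.5 -0.   0.4] gap 0.0597 ff 0.0
closed t 15.13 tcp [ 0.473  -0.3152  0.0167] rot [ 3.141e+00 -1.000e-03  5.000e-01] F [-0.4  0.2  4.3] gap 0.0223 ff 59.1
lifted t 16.78 tcp [ 0.472  -0.3141  0.2186] rot [-3.139e+00  1.000e-03  5.000e-01] F [ 1.5 -0.  -1.9] gap 0.0218 ff 58.8
over t 19.25 tcp [0.6206 0.0783 0.086 ] rot [3.139 0.    1.592] F [ 0.1 -0.1 -1.2] gap 0.0223 ff 58.8
```

View pics/over2.png

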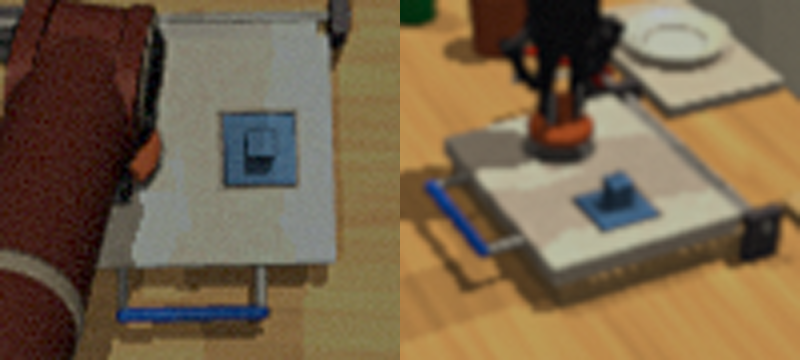

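The blue lid sits flush in its pocket, at about (258,150) in the left half. The round lid hangs level over the round one, at about (560,130) in the right half.

```bash
python3 - <<'E'
from act import *
place_(.6197,.0787)
move_gripper(.06); movel([.6197,.0787,.2],rate=.2); movel([.5,.02,.2],[pi,0,.0217+pi/2],rate=.25); st("up")
import cv2
t=grab_frame("top")["pixels"];s=grab_frame("side")["pixels"]
a=cv2.resize(t[125:215,175:275],None,fx=4,fy=4,interpolation=cv2.INTER_CUBIC);b=cv2.resize(s[140:230,220:320],None,fx=4,fy=4,interpolation=cv2.INTER_CUBIC)
cv2.imwrite("pics/placed.png",np.hstack([a,b])[:,:,::-1])
E
```

```text
near t 20.07 tcp [0.6198 0.0786 0.0619] rot [3.142 0.    1.592] F [ 0.4  0.1 -2.1] gap 0.0219 ff 58.8
touch t 21.32 tcp [0.6199 0.0787 0.0587] rot [ 3.141 -0.     1.592] F [-2.   0.2  6.1] gap 0.0222 ff 59.5
z above nominal mm -0.1999999999999988
up t 23.32 tcp [0.5011 0.0209 0.1997] rot [ 3.141 -0.     1.593] F [-0.5 -0.1 -1.5] gap 0.0602 ff 0.0
```

View pics/placed.png

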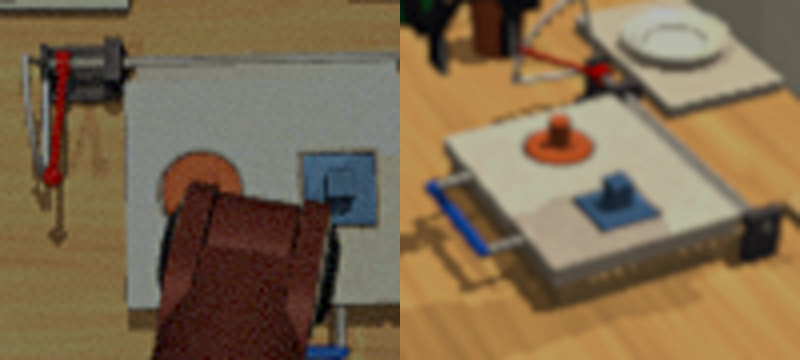

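Both lids are seated, round at (557,140) and square at (615,205) in the right half. Next I'll grip the handle and swing it up.

```bash
cat > swing.py <<'E'
from act import *
from scipy.spatial.transform import Rotation as Ro
H=np.array([.741,.0212,.042]); Y=.0217
def pose(th,dz=0,r=.262):
    B=Ro.from_euler('z',Y)*Ro.from_euler('y',th); A=B*Ro.from_euler('z',pi/2)*Ro.from_euler('x',pi)
    return H+B.apply([-r,0,dz])+.019*A.as_matrix()[:,2], A.as_euler('xyz')
def swing(a,b,n,rate=.06):
    for t in np.linspace(a,b,n+1)[1:]:
        p,o=pose(t); movel(p,o,rate=rate); s=sense(); print(round(t,3),np.round(s["force"],1),round(s["finger_gap"],4),flush=True)
E
python3 - <<'E'
from swing import *
move_gripper(.036)
p,o=pose(0,.1); move_ptp(p,o)
p,o=pose(0); movel(p,o,rate=.1); st("at bar")
move_gripper(0); st("gripped")
swing(0,.512,8); dwell(.3); st("end")
E
```

```text
at bar t 25.34 tcp [0.4796 0.0155 0.0235] rot [ 3.14  -0.     1.593] F [0.  0.5 0.3] gap 0.036 ff 0.0
gripped t 25.68 tcp [0.4791 0.0156 0.0236] rot [ 3.141 -0.     1.593] F [-0.5 -0.4  6.7] gap 0.0121 ff 58.4
0.064 [-0.   0.1 -3.4] 0.012
0.128 [ 1.1  0.  -4.4] 0.0119
0.192 [-0.2 -0.4 -4.2] 0.0119
0.256 [-0.1  0.6 -4.1] 0.0122
0.32 [ 0.2  0.5 -4.2] 0.0119
0.384 [ 0.7  0.8 -4.4] 0.012
0.448 [-1.7  0.3 -3.9] 0.012
0.512 [-0.7  1.6 -3.3] 0.0121
end t 29.44 tcp [0.5032 0.0161 0.1537] rot [-2.63  -0.     1.592] F [-1.1  0.2 -4.1] gap 0.0119 ff 59.0
```

Grip is firm and the board is up at about 0.512 rad. I'll check it against the pointer in both views.

```bash
python3 - <<'E'
from swing import *
from vis import *
import pickle
D={}
for n in("top","side"):
    fs=[grab_frame(n) for _ in range(6)]; f=fs[0]; f["pixels"]=np.mean([g["pixels"] for g in fs],0).round().astype(np.uint8); D[n]=f
pickle.dump(D,open("up.pkl","wb"))
out=[]
for n,(u0,v0) in(("top",(175,125)),("side",(220,125))):
    c=cam(D[n]); k=5; im=cv2.resize(c["pixels"][v0:v0+110,u0:u0+80],None,fx=k,fy=k,interpolation=cv2.INTER_CUBIC)
    R=lambda th:(Ro.from_euler('z',Y)*Ro.from_euler('y',th))
    dr=lambda P,col:cv2.polylines(im,[np.round(((proj(c,P)-[u0-.5,v0-.5])*k-.5)).astype(np.int32)],False,col,1)
    dr(H+R(.512).apply([[-.22,-.125,.01],[-.22,.125,.01],[-.02,.125,.01],[-.02,-.125,.01],[-.22,-.125,.01]]),(0,255,255))
    dr(H+R(.51).apply([[-.13,.18,0],[0,.18,0]]),(0,255,0))
    out.append(im)
cv2.imwrite("pics/up.png",np.hstack(out)[:,:,::-1])
E
```

```text
(no output)
```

View pics/up.png

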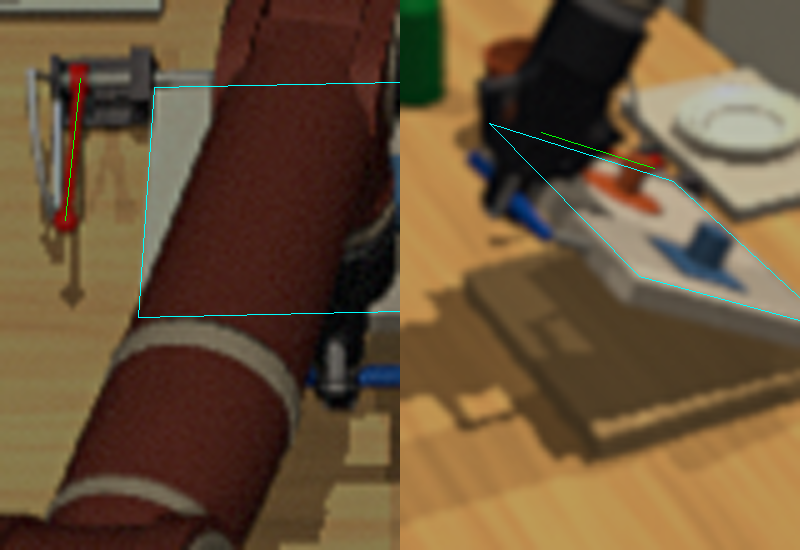

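The top view has the outline on the board and the model line on the pointer. The side view's ball is hidden by the gripper. I'll refine the pointer angle from the first side image, correcting the local camera offset against the level board.

```bash
python3 - <<'E'
from vis import *
import pickle
D=pickle.load(open("up.pkl","rb")); T=cam(D["top"]); S=cam(D["side"])
S0=dict(S,pixels=cv2.imread("pics/side0.png")[:,:,::-1].copy()); T0=dict(T,pixels=cv2.imread("pics/top0.png")[:,:,::-1].copy())
sh=lambda c,d:dict(c,cx=c["cx"]+d[0],cy=c["cy"]+d[1])
def big(m):
    n,l,st,_=cv2.connectedComponentsWithStats(m.astype(np.uint8)); m=(l==1+np.argmax(st[1:,4])).astype(np.uint8)*255
    cs,_=cv2.findContours(m,cv2.RETR_EXTERNAL,cv2.CHAIN_APPROX_NONE); cv2.drawContours(m,cs,-1,255,-1); return m
def msk(c,r,fn):
    u0,v0,u1,v1=r; im=cv2.resize(c["pixels"][v0:v1,u0:u1],None,fx=4,fy=4,interpolation=cv2.INTER_LINEAR).astype(int)
    return cv2.resize(big(fn(im[...,0],im[...,1],im[...,2])),(u1-u0,v1-v0),interpolation=cv2.INTER_AREA)/255.
b=(.621,.0186,.0217)
hb=[np.array([[.007*np.cos(t)-.142,y,.042+.007*np.sin(t)] for t in np.arange(0,6.3,.4) for y in(-.055,.055)])]
def off(c,r,fn,hulls):
    m=msk(c,r,fn); f=lambda d:((render(sh(c,d),hulls,r)-m)**2).sum()
    q=minimize(f,[0,0],method='Nelder-Mead',options=dict(initial_simplex=[[0,0],[.7,0],[0,.7]])); return np.round(q.x,2),round(q.fun,1),round(m.sum())
hbW=[place(h,*b) for h in hb]
# table shadow excluded: strong blue
print("side handle",off(S0,(222,180,248,208),lambda R,G,B:B-R>10,hbW))
print("top handle",off(T0,(215,203,275,222),lambda R,G,B:B-R>0,hbW))
# lids at robot-known places
rl=[place(h,.4727,-.3149,0) for h in(cyl(.035,0,.012),cyl(.012,.012,.042))]
sl=[place(h,.4702,.3066,1.044) for h in(box(-.031,.031,-.031,.031,0,.012),box(-.012,.012,-.012,.012,.012,.042))]
print("side sq",off(S0,(194,154,220,177),lambda R,G,B:B-R>-12,sl)); print("top sq",off(T0,(145,200,178,233),lambda R,G,B:B-R>-12,sl))
red=lambda R,G,B:(R-G>55)&(G-B<.14*R)&(R>55)
th=np.arange(0,6.28,.3)
ball=np.array([[.009*np.cos(a)*np.cos(e),.009*np.sin(a)*np.cos(e),.009*np.sin(e)] for a in th for e in(-1.2,-.6,0,.6,1.2)])
R=lambda t:Ro.from_euler('y',t).as_matrix()
def pm(t,w=.004): return [place(np.array(h)@R(t).T+[.12,.18,.042],*b) for h in(ball+[-.13,0,0],box(-.12,-.02,-w,w,-w,w))]
rS=(242,146,262,158); rT=(182,148,195,174)
for nm,c,r in(("side",S0,rS),("top0",T0,rT),("topUp",T,rT)):
    m=msk(c,r,red); 
    for w in(.003,.004):
      def f(x,fx=None):
        d=(x[1],0) if nm!="side" else (x[1],0)
        return ((render(sh(c,d),pm(x[0],w),r)-m)**2).sum()
      z=[(f([t,d]),t,d) for t in np.arange(.42,.60,.005) for d in np.arange(-1,1.01,.1)]
      print(nm,w,round(m.sum()),np.round(min(z),3))
E
```

```text
side handle (array([ 0.35, -0.02]), np.float64(3.3), 73)
top handle (array([0.34, 0.16]), np.float64(20.3), 143)
side sq (array([0.41, 0.34]), np.float64(19.4), 126)
top sq (array([0.02, 0.04]), np.float64(3.8), 310)
side 0.003 15 [15.943  0.51   0.2  ]
side 0.004 15 [22.805  0.51   0.2  ]
top0 0.003 52 [4.359 0.525 0.1  ]
top0 0.004 52 [11.974  0.525  0.1  ]
topUp 0.003 55 [3.229 0.525 0.1  ]
topUp 0.004 55 [9.952 0.525 0.1  ]
```

```bash
python3 - <<'E'
from vis import *
import pickle
from workcell import sense
S=cam(pickle.load(open("up.pkl","rb"))["side"])
H=np.array([.741,.0212,.042])
S["cx"]+=.35; S["cy"]+=.1
def W(P,th): return H+(Ro.from_euler('z',.0217)*Ro.from_euler('y',th)).apply(np.array(P))
def m_(r,t):
    u0,v0,u1,v1=r; im=cv2.resize(S["pixels"][v0:v1,u0:u1],None,fx=4,fy=4,interpolation=cv2.INTER_LINEAR).astype(int)
    return cv2.resize(((im[...,2]-im[...,0])>t).astype(np.uint8)*255,(u1-u0,v1-v0),interpolation=cv2.INTER_AREA)/255.
bar=[np.array([[.007*np.cos(t)-.262,y,.007*np.sin(t)] for t in np.arange(0,6.3,.4) for y in(-.055,.055)])]
r=(242,160,254,176); m=m_(r,12)   # bar end clear of the fingers
z=[(((render(S,[W(h,t) for h in bar],r)-m)**2).sum(),t) for t in np.arange(.45,.58,.004)]; print("bar",np.round(min(z),3),m.sum())
sq=[box(-.031,.031,-.031,.031,0,.012),box(-.012,.012,-.012,.012,.012,.042)]
r=(268,164,296,186); m=m_(r,-12)
z=[(((render(S,[W(np.array(h)+[-.12+dx,-.06+dy,0],t) for h in sq],r)-m)**2).sum(),t,dx,dy) for t in np.arange(.45,.58,.008) for dx in(-.002,0,.002) for dy in(-.002,0,.002)]
print("sq",np.round(sorted(z)[:4],3),m.sum())
s=sense(); print(np.round(s["tcp_pos"],4),s["tcp_rot"][0],s["clock"])
E
```

```text
bar [5.383 0.506] 42.317647058823525
sq [[ 4.0387e+01  5.3000e-01  2.0000e-03  2.0000e-03]
 [ 4.0814e+01  5.4600e-01 -2.0000e-03 -2.0000e-03]
 [ 4.0921e+01  5.3800e-01  0.0000e+00  0.0000e+00]
 [ 4.0940e+01  5.3000e-01  0.0000e+00  0.0000e+00]] 133.4
[0.5033 0.0161 0.1538] -2.6294240980977994 30.0417
```

The bar fit (0.506) agrees with the arm's own reading (0.512), and the pointer estimates are 0.51–0.525. I'll nudge to 0.518, hold and hand in.

```bash
python3 - <<'E'
from swing import *
swing(.512,.518,1,.02); dwell(.8); st("final")
print(sign_off())
E
```

```text
0.518 [ 0.2  1.  -2.9] 0.0123
final t 31.09 tcp [0.504  0.0161 0.1552] rot [-2.623 -0.     1.593] F [-1.3 -0.3 -2.7] gap 0.0119 ff 59.1
the job is handed in; nothing more can be done
None
```

I laid both lids knobs up in their own pockets, swung the board up, and handed the job in at 31.1 s with the gripper still holding the handle at about 0.518 rad; I put the pointer at 0.51 to 0.525 rad, and no verdict came back.

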